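Clamp the pump module with the ratchet lever

TASK

Clamp the pump module in its fixture for assembly: reach in under the light bar and pump the ratchet lever by its upright black handle, swinging it from stop to stop, until the jaw has pushed the module against the stop block and its sprung rubber pad is pressed back part of its 16 mm travel (stop once it rests more than a quarter back, and not beyond three quarters). Never let the pad bottom out. Move the jaw only by the lever, keep off the module and leave the other things on the bench where they are, and finish with the lever parked at its left-hand stop as seen from the robot.

Things in the scene. Friction and masses are not known exactly. Their poses are not given: they have to be found in the camera images.
- fixture: Fixed clamping fixture on a 280 x 500 x 12 mm aluminium base plate. Origin: centre of the plate's underside, on the bench; z up, x away from the lever's side (the lever points to -x), y to the left: the jaw closes towards +y.
- light_bar (a point): Centre of the underside of the light bar, 24 (x) x 500 (y) x 28 mm, at fixture x = -93, y = 0, z = 225 mm, on 14 mm posts at y = +-235 mm. It runs just above and across the handle, so a hand straight above the handle does not fit. Come from -x with the tool leaning back about 28 to 40 degrees from vertical, fingers pointing down and towards +x.
- pivot (a point): Point on the vertical axis of lever and ratchet wheel, at fixture x = 10, y = -100 mm, 113 mm above the bench (the handle's mid-height). From above, the wheel (68 mm across, 12 saw teeth) lies under the flat steel lever.
- handle (a point): Middle of the upright round black handle on the lever's end: 20 mm diameter, 62 mm tall (82 to 144 mm above the bench), 120 mm from the pivot axis. Below it is the flat lever arm, 20 mm wide and 8 mm thick, its top 82 mm above the bench.
- lever (a joint): Lever angle, rad: 0 = parked at the left-hand stop (lever points 153.6 deg counter-clockwise from fixture +x), 0.92 = right-hand stop. It grows counter-clockwise from above, handle moving to -y: the working stroke. The stroke back clicks freely. A full stroke gains one 30 deg notch if it began below 0.15 and passed 0.8; short ones gain nothing. It stays where left; 1 to 5 N at the handle, hard stops.
- pad (a joint): How far the jaw's sprung rubber pad is pressed back, m: 0 = free (16 mm gap between the 90 x 56 mm pad and the jaw plate, spanned by two guide pins), 0.016 = bottomed out. Spring 2 N/mm. Sliding the module along presses it 2 to 3 mm. In a working stroke it goes up to 2 mm beyond where it settles on the way back.
- jaw: The sliding jaw: dark steel plate 100 wide x 14 x 70 mm, with rack and sprung pad. Origin on the fixture's base level at the plate's mid-thickness. Each notch of the wheel moves it 5.2 mm towards +y of the fixture and a holding pawl keeps it there; 2 to 5 notches are needed. Not to be touched.
- wheel: The 12-tooth steel ratchet wheel, 68 mm across, 12 mm thick; origin at its centre, 62 mm above the bench, axis vertical. Not to be touched.
- stop: Stop block, fixed to the base plate at a place that varies: dark steel, 120 mm wide, 75 mm high. Origin: foot of the middle of its face that looks to -y, towards the jaw.
- module: Pump module to be clamped: open aluminium sheet chassis 150 x 110 (along y) x 100 mm, 0.9 kg, standing loose on the base plate between pad and stop block. Origin: centre of its underside.
- tape: Bystander, to be left alone: cardboard tape roll, 90 mm across, 22 mm high, lying in front of the fixture. Origin on its underside.
- fitting: Bystander, to be left alone: small brass fitting, 22 mm across, 30 mm high, standing on the base plate near its right-hand edge. Origin on its underside.
- driver: Bystander, to be left alone: screwdriver lying on the bench, 170 mm long. Origin on its underside.
- jar: Bystander, to be left alone: jar with a red cap, 66 mm across, 85 mm high. Origin on its underside.
- filter: Bystander, to be left alone: upright blue filter cartridge, 44 mm across, 100 mm high. Origin on its underside.
- mug: Bystander, to be left alone: white mug, 80 mm across, 90 mm high. Origin on its underside.
- spanner: Bystander, to be left alone: steel spanner lying on the bench, 160 mm long. Origin on its underside.
Things that resemble listed ones, but are neither listed nor needed, are in the scene too. What is shaped like the module but purple is not meant.

How it is judged:
By the outcome, as a careful person would: the job done as asked, in the order asked, and still so for the second after the job is handed in, with the robot touching nothing.
It also fails if it takes over 64 s, if anything falls off the work surface, if the arm or the gripper's body presses on something with over 40 N, if the wrist force passes 120 N, or if a joint passes its speed limit or range.

ROBOT

A 7-joint arm with a two-finger parallel gripper is mounted at the origin on the work surface. World frame = base frame: x ahead of the robot, y to its left, z up, the work surface at z = 0. Lengths are in m, angles in degrees, forces in N, time in s.
With the tool pointing down it reaches from about 0.425 to 0.95 m from the base axis. Payload 16.7 kg.
Tool frame: the origin (TCP) lies on the centre line of the jaws, within the pads' length; the fingertips stand 25 mm ahead of it and the grasp point (between the pads) lies 6 mm ahead of it; z points along the fingers, y is the line along which they close (so a half turn about z gives the same grasp; the last joint's range is limited). The gripper opens to 94 mm and grips with 3 to 60 N. Pads are 16 mm wide; open, the fingers measure 119 mm over their backs; the gripper's body (75 mm by 177 mm) begins 78 mm behind the grasp point.
Start: joints at [59.158, 24.414, 4.234, 92.017, -1.954, 63.644, -3.845], TCP at [0.256, -0.625, 0.23] pointing down, gripper open.
Joint ranges: [-163.25, 163.25], [-28.42, 122.38], [-70.27, 78.77], [12.13, 141.07], [-58.53, 238.53], [9.26, 117.41], [-156.51, 156.51]. Speed limits (degrees/s): [108.29, 108.29, 136.94, 136.94, 172.46, 172.46, 172.46].

INTERFACE

Orientations are given as a 3x3 rotation matrix whose columns are the frame's x, y, z axes.
In Python, from workcell import get_state, cams, arm, nets gives the robot as it stands. The module is installed in compiled form; this text tells all that it offers.
- The arm moves only by the tool play_rows, never from a script. Its argument "deltas" is a list of rows, each an object of numbers: "dx", "dy", "dz": the shift along the tool's x, y, z as a fraction of full scale; "wx", "wy", "wz": the turn, a rotation vector about the tool's x, y, z as a fraction of full scale; "hand": the closure, from -1 (fully open) to 1 (shut), so that 0 is half open. A call has 1 to 12 rows; each row is the pose to reach, as a shift and turn from the pose commanded when the call began, along the tool's axes at that moment; what a row does not reach only later rows make up. Full scale, the value 1, is 0.12 m for a shift and 45 degrees for a turn. A row lasts 1/10 s, in which the tool goes at most 50 mm and 8.59 degrees, less where a joint would pass 70% of its speed; a pose out of reach is approached as far as the arm can. A call with a number of a shift or a turn outside -1 to 1 is refused whole. A call with a gripper value outside its range is refused whole. The fingers move at their own pace and stop on an object; "squeeze" is the grip in N (left out, the last holds). Time passes only in rows, so rows that repeat a pose let the fingers close. It gives the time, the measured TCP pose, the force, the opening and the grip force at its end, in the units of the state.
- get_state(): the state, without advancing time (a new reading comes with each control period).
- cams.camera(name): name is "scene" or "top"; returns a dict with "frame" (384x512x3 uint8, red, green, blue), "fx", "fy", "cx", "cy" (pixels), "xyz" and "orientation" of the camera in the world. Camera axes: x right, y up, looking along -z (the intrinsics and any distortion apply to the point x, -y, -z); pixel columns grow to the right and rows downward; lengths in m; the calibration is good to about 2 mm. A picture is of the moment at which its call begins. There is no depth.
- arm.finish_job(): hands the job in; it is judged then, once.
Trained networks look in the newest picture that a camera, given by its name, has taken for a name from the list of things; names that differ only in an ending like _2 or _b are one class to them, and where a whole thing is asked for, a point or a joint stands for the part that bears it (a point fixed in the world has none). Each returns a list of dicts, best first, with "score" (0 to 1); they miss things now and then, are a little off and sometimes report something else, mostly with a low value. They report only what shows in the picture. A call takes as long as a camera call. They do not tell look-alikes from the thing itself.
- nets.recognise(camera, thing): "position" ([column, row] in pixels, amid what is visible of it).
- nets.cut_out(camera, thing): "pixels" (384x512 bool, what is visible of it) and "position" ([column, row] in pixels, amid what is visible of it).
The state is a dict: "t": time; "qpos": joint angles; "joint_vel": joint speeds; "joint_torque": joint torques, N m; "ee_pos": TCP position; "tool_rot": TCP orientation; "force": force on the tool from outside, world axes, zero at the start; "wrist_torque": the same for the moment, N m; "finger_gap": opening from 0.0 (shut) to 1.0 (fully open); "gripper_force": force on a finger pad.
Only numpy, scipy, OpenCV 4.12 (cv2) and the standard library are available. Lean on these libraries where they do the work, as an engineer would, in place of code of your own. Each camera call takes 0.05 s, during which the arm holds its last target. There are 200 camera calls.

## Working session

There is one attempt and no reset: what is moved stays moved. The work goes in short steps, Python scripts to look and compute and a tool call to move; the robot and the scene stay as the last step left them, time stands still between calls to the robot, and variables do not carry over. Pictures are saved under pics/ and viewed, at most 10 in all, crops included, and the job is handed in when it is done.

Besides the shell and the picture viewer there is one more tool, called after "Request:" as name([rows], argument=value, ...), one row to a line, values as JSON. play_rows: Moves the arm, as the interface text tells. Its arguments: {"type":"object","properties":{"deltas":{"type":"array"},"squeeze":{"type":"number"}},"required":["deltas"]}

```bash
mkdir -p pics
cat > h.py <<'E'
import numpy as np, cv2
from workcell import get_state, cams, arm, nets
def snap(n,fn=None):
    c=cams.camera(n)
    if fn: cv2.imwrite('pics/'+fn,c['frame'][:,:,::-1])
    return c
def proj(c,P):
    P=np.atleast_2d(P); R=np.array(c['orientation']); q=(P-np.array(c['xyz']))@R
    return np.c_[c['cx']+c['fx']*q[:,0]/-q[:,2], c['cy']+c['fy']*(-q[:,1])/-q[:,2]]
def ray(c,uv):
    R=np.array(c['orientation']); d=R@np.array([(uv[0]-c['cx'])/c['fx'],-(uv[1]-c['cy'])/c['fy'],-1]); return np.array(c['xyz']),d
def atz(c,uv,z):
    o,d=ray(c,uv); return o+d*(z-o[2])/d[2]
E
python3 - <<'E'
from h import *
a=snap('scene','s0.png');b=snap('top','t0.png')
for c in (a,b): print({k:np.round(v,3).tolist() for k,v in c.items() if k!='frame'}, c.keys())
for n in ['fixture','handle','lever','wheel','jaw','pad','stop','module','light_bar','tape','fitting','filter','jar','mug','driver','spanner']:
    for cn in ('scene','top'):
        print(n,cn,[(np.round(r['position']).tolist(),round(r['score'],2)) for r in nets.recognise(cn,n)[:4]])
E
```

```text
{'fx': 379.06, 'fy': 379.06, 'cx': 252.524, 'cy': 182.932, 'xyz': [1.522, -0.285, 0.884], 'orientation': [[0.271, -0.575, 0.772], [0.962, 0.157, -0.221], [0.006, 0.803, 0.596]]} dict_keys(['frame', 'fx', 'fy', 'cx', 'cy', 'xyz', 'orientation'])
{'fx': 367.991, 'fy': 367.991, 'cx': 258.828, 'cy': 192.074, 'xyz': [0.44, -0.038, 1.288], 'orientation': [[0.024, 0.992, -0.121], [-1.0, 0.024, -0.0], [0.003, 0.121, 0.993]]} dict_keys(['frame', 'fx', 'fy', 'cx', 'cy', 'xyz', 'orientation'])
fixture scene [([294.0, 235.0], 0.65)]
fixture top [([215.0, 168.0], 0.85), ([209.0, 153.0], 0.32)]
handle scene [([270.0, 209.0], 0.61), ([245.0, 226.0], 0.47)]
handle top [([236.0, 165.0], 0.67)]
lever scene [([271.0, 210.0], 0.91)]
lever top [([239.0, 167.0], 0.57)]
wheel scene [([283.0, 229.0], 0.61)]
wheel top [([238.0, 165.0], 0.65), ([244.0, 156.0], 0.55), ([85.0, 208.0], 0.4), ([219.0, 156.0], 0.33)]
jaw scene [([300.0, 232.0], 0.83)]
jaw top [([219.0, 154.0], 0.83), ([391.0, 193.0], 0.5)]
pad scene [([309.0, 224.0], 0.58), ([270.0, 211.0], 0.41)]
pad top [([208.0, 153.0], 0.61), ([221.0, 168.0], 
[... 249 characters left out ...]
ht_bar scene [([291.0, 235.0], 0.66)]
light_bar top [([220.0, 168.0], 0.86)]
tape scene [([334.0, 186.0], 0.48), ([271.0, 210.0], 0.23)]
tape top [([390.0, 193.0], 0.6), ([147.0, 209.0], 0.51)]
fitting scene [([243.0, 231.0], 0.59)]
fitting top []
filter scene [([246.0, 230.0], 0.27)]
filter top [([83.0, 208.0], 0.74)]
jar scene [([282.0, 230.0], 0.73), ([301.0, 234.0], 0.69), ([104.0, 243.0], 0.57), ([292.0, 239.0], 0.23)]
jar top [([390.0, 194.0], 0.86)]
mug scene [([81.0, 211.0], 0.75)]
mug top [([416.0, 245.0], 0.75)]
driver scene [([134.0, 198.0], 0.64), ([330.0, 223.0], 0.63)]
driver top [([365.0, 261.0], 0.63)]
spanner scene [([308.0, 225.0], 0.2)]
spanner top [([128.0, 249.0], 0.83)]
```

Run:
```python
import cv2
t=cv2.imread('pics/t0.png');s=cv2.imread('pics/s0.png')
cv2.imwrite('pics/t0c.png',cv2.resize(t[80:280,110:310],(600,600),interpolation=cv2.INTER_CUBIC))
cv2.imwrite('pics/s0c.png',cv2.resize(s[130:290,190:400],(787,600),interpolation=cv2.INTER_CUBIC))
```

```text
(no output)
```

View pics/t0c.png

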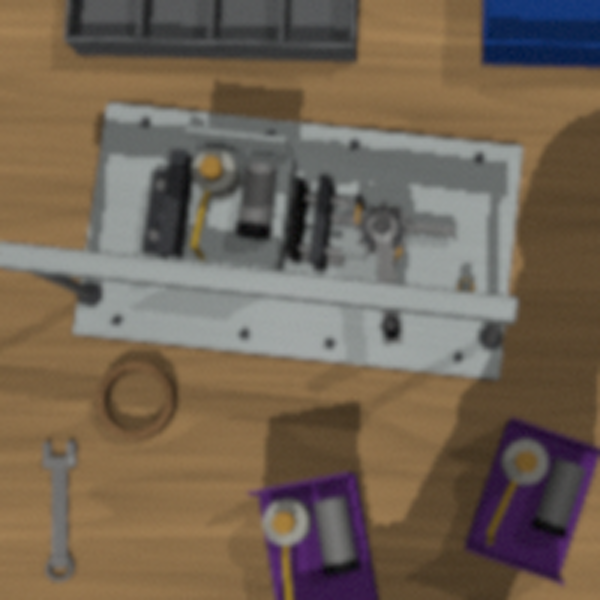

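View pics/s0c.png

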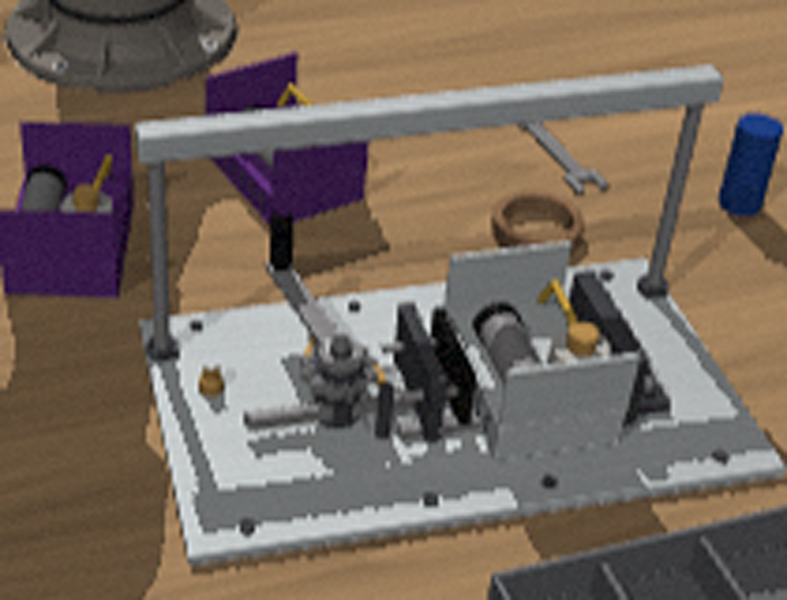

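View pics/t0.png

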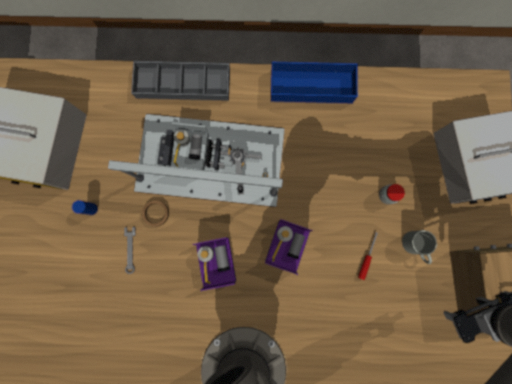

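The real module is the aluminium one between the black pad and the stop, at top (190,146) and scene (331,225). The purple look-alikes are at top (217,265) and (287,246). The black handle is at about (240,188) in top and (265,195) in scene, just robot-side of the light bar. Next I'll fit the fixture pose.

```bash
cat > fit.py <<'E'
from h import *
from scipy.optimize import least_squares
a=snap('scene');b=snap('top')
C=np.array([[.14,.25,.012],[.14,-.25,.012],[-.14,-.25,.012],[-.14,.25,.012]])
tp=np.array([[107,103],[522,146],[497,378],[75,333]])/3+[110,80]
sp=np.array([[783,462],[193,560],[143,322],[640,262]])/3.748+[190,130]
def W(p,P):
    c,s=np.cos(p[2]),np.sin(p[2]); P=np.atleast_2d(P)
    return np.c_[p[0]+c*P[:,0]-s*P[:,1],p[1]+s*P[:,0]+c*P[:,1],P[:,2]]
f=lambda p:np.r_[(proj(a,W(p,C))-sp).ravel(),(proj(b,W(p,C))-tp).ravel()]
r=least_squares(f,[.6,0,0],loss='soft_l1');p=r.x
print(p,np.degrees(p[2]),f(p).round(1).reshape(-1,2).tolist())
np.save('fx.npy',p)
# handle from the lever angle: project at angles
for q in (0,.3,.6,.92):
    th=np.radians(153.6)+q
    H=[.01+.12*np.cos(th),-.1+.12*np.sin(th)]
    P=W(p,[[*H,.144],[*H,.113]]);print(q,P.round(4).tolist(),'top(crop)',((proj(b,P)-[110,80])*3).round().tolist(),'scene',((proj(a,P)-[190,130])*3.748).round().tolist())
for n,P in dict(bar=[[-.093,.25,.253],[-.093,-.25,.253],[-.093,-.25,.225]],pivot=[[.01,-.1,.113]]).items():
    print(n,W(p,P).round(3).tolist(),((proj(b,W(p,P))-[110,80])*3).round().tolist(),((proj(a,W(p,P))-[190,130])*3.748).round().tolist())
E
python3 fit.py
```

```text
[ 0.70857841  0.13800189 -0.07677249] -4.398739586983877 [[0.5, 0.7], [-1.6, -0.6], [-2.1, -0.6], [0.4, -1.9], [-0.7, -0.2], [-0.2, -0.8], [0.8, -0.4], [-1.1, 0.2]]
0 [[0.6078, 0.099, 0.144], [0.6078, 0.099, 0.113]] top(crop) [[316.0, 306.0], [319.0, 311.0]] scene [[369.0, 207.0], [367.0, 236.0]]
0.3 [[0.5942, 0.0658, 0.144], [0.5942, 0.0658, 0.113]] top(crop) [[347.0, 320.0], [350.0, 324.0]] scene [[328.0, 204.0], [327.0, 233.0]]
0.6 [[0.5911, 0.03, 0.144], [0.5911, 0.03, 0.113]] top(crop) [[382.0, 324.0], [383.0, 328.0]] scene [[288.0, 209.0], [287.0, 237.0]]
0.92 [[0.5995, -0.0073, 0.144], [0.5995, -0.0073, 0.113]] top(crop) [[417.0, 317.0], [418.0, 321.0]] scene [[249.0, 222.0], [249.0, 250.0]]
bar [[0.635, 0.394, 0.253], [0.597, -0.104, 0.253], [0.597, -0.104, 0.225]] [[-6.0, 254.0], [517.0, 306.0], [515.0, 310.0]] [[715.0, 69.0], [133.0, 130.0], [134.0, 159.0]]
pivot [[0.711, 0.038, 0.113]] [[380.0, 218.0]] [[340.0, 323.0]]
```

The fit is good, within about 2 px. The handle at top crop (391,325) and scene crop (281,214) puts the lever at about 0.66, mid-stroke. Now I'll plan the approach.

```bash
cat > plan.py <<'E'
from h import *
from scipy.spatial.transform import Rotation as Ro
p=np.load('fx.npy')
def Fw(P):
    c,s=np.cos(p[2]),np.sin(p[2]); return np.array([p[0]+c*P[0]-s*P[1],p[1]+s*P[0]+c*P[1],P[2]])
def Rt(a=36,sg=1,yaw=0):
    a=np.radians(a); z=np.array([np.sin(a),0,-np.cos(a)]); y=np.array([0,sg,0.]); x=np.cross(y,z)
    return Ro.from_euler('z',p[2]+np.radians(yaw)).as_matrix()@np.c_[x,y,z]
def tcp(q,zg=.118,back=0,a=36,sg=1,off=0,yaw=0):
    th=np.radians(153.6)+q; t=np.array([-np.sin(th),np.cos(th),0])
    g=Fw(np.array([.01,-.1,zg])+.12*np.array([np.cos(th),np.sin(th),0])+off*t)
    return g-Rt(a,sg,yaw)[:,2]*(.006+back)
def delta(pos,R,s=None):
    s=s or get_state(); R0=np.array(s['tool_rot']); d=R0.T@(np.array(pos)-s['ee_pos'])/.12
    w=np.degrees(Ro.from_matrix(R0.T@R).as_rotvec())/45
    return np.r_[d,w].round(3).tolist()
E
python3 - <<'E'
from plan import *
s=get_state();print({k:np.round(v,3).tolist() for k,v in s.items()})
for sg in (1,-1): print(sg,Rt(sg=sg).round(2).tolist(),delta(tcp(.66,back=.12,sg=sg),Rt(sg=sg)))
for n in [(217,265),(287,246)]: print(atz(snap('top'),n,.05))
# gap measure crops
c=snap('scene');t=snap('top')
cv2.imwrite('pics/z0.png',np.hstack([cv2.resize(x,(400,400),interpolation=cv2.INTER_CUBIC) for x in (c['frame'][200:250,285:335,::-1],t['frame'][130:180,170:220,::-1])]))
E
```

```text
{'t': 1.8, 'qpos': [59.159, 24.413, 4.234, 92.016, -1.953, 63.648, -3.844], 'joint_vel': [-0.088, 0.018, -0.046, -0.012, 0.011, -0.041, -0.056], 'joint_torque': [0.001, -93.549, 3.664, -45.455, -0.049, 0.013, 0.0], 'ee_pos': [0.256, -0.625, 0.23], 'tool_rot': [[0.925, 0.379, -0.0], [0.379, -0.925, 0.0], [0.0, -0.0, -1.0]], 'force': [-0.274, 0.495, -0.047], 'wrist_torque': [-0.042, 0.004, -0.007], 'gripper_force': 0.0, 'finger_gap': 0.998}
1 [[-0.81, 0.08, 0.59], [0.06, 1.0, -0.05], [-0.59, 0.0, -0.81]] [4.084, -4.209, 0.088, -1.059, -0.251, -3.26]
-1 [[0.81, -0.08, 0.59], [-0.06, -1.0, -0.05], [0.59, 0.0, -0.81]] [4.084, -4.209, 0.088, -0.186, 0.785, 0.573]
[0.34474828 0.09440126 0.05      ]
[ 0.41244896 -0.13628359  0.05      ]
```

View pics/z0.png

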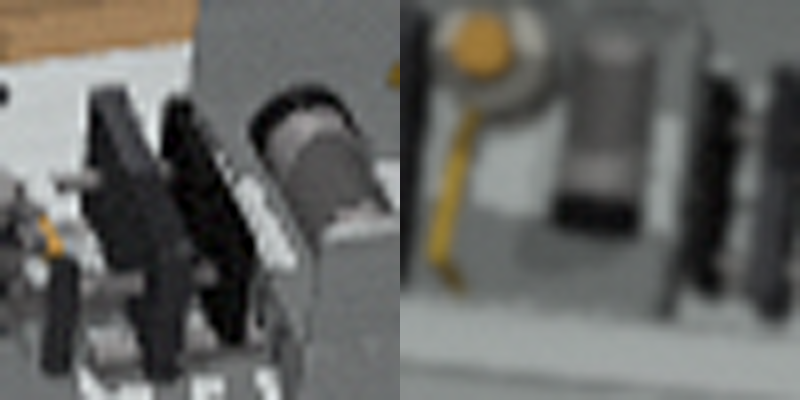

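Request:
play_rows([
  {"dx": 0.3, "dy": -0.3, "dz": -0.3, "hand": -1},
  {"dx": 0.6, "dy": -0.6, "dz": -0.4, "hand": -1},
  {"dx": 1, "dy": -1, "dz": -0.4, "hand": -1},
  {"dx": 1, "dy": -1, "dz": -0.4, "hand": -1},
])

```text
schema error: expected keys dx, dy, dz, wx, wy, wz, hand
```

Request:
play_rows([
  {"dx": 0.33, "dy": -0.33, "hand": -1},
  {"dx": 0.66, "dy": -0.66, "hand": -1},
  {"dx": 1, "dy": -1, "hand": -1},
  {"dx": 1, "dy": -1, "hand": -1},
])

```text
schema error: expected keys dx, dy, dz, wx, wy, wz, hand
```

Request:
play_rows([
  {"dx": 0.33, "dy": -0.33, "hand": -1},
  {"dx": 0.66, "dy": -0.66, "hand": -1},
  {"dx": 1, "dy": -1, "hand": -1},
  {"dx": 1, "dy": -1, "hand": -1},
])

```text
schema error: expected keys dx, dy, dz, wx, wy, wz, hand
```

Run:
```python
from plan import *
s=get_state();print(s['t'],s['ee_pos'],s['qpos'])
print(delta(tcp(.66,back=.12,sg=-1),Rt(sg=-1)))
```

```text
2.0 [ 0.25583859 -0.62458569  0.23048569] [59.15798633 24.41244787  4.23388172 92.0164917  -1.95326895 63.64715224
 -3.84427442]
[4.084, -4.209, 0.088, -0.186, 0.785, 0.573]
```

All keys are required in each row.

Request:
play_rows([
  {"dx": 0.3, "dy": -0.3, "dz": -0.3, "wx": 0, "wy": 0, "wz": 0, "hand": -1},
  {"dx": 0.6, "dy": -0.6, "dz": -0.4, "wx": 0, "wy": 0, "wz": 0, "hand": -1},
  {"dx": 1, "dy": -1, "dz": -0.4, "wx": 0, "wy": 0, "wz": 0, "hand": -1},
  {"dx": 1, "dy": -1, "dz": -0.4, "wx": 0, "wy": 0, "wz": 0, "hand": -1},
])

```text
t: 2.4
ee_pos: [0.323, -0.4652, 0.2793]
tool_rot: [[0.925, 0.381, 0.001], [0.381, -0.925, -0.0], [0.001, 0.001, -1.0]]
force: [0.7, -0.2, -0.5]
finger_gap: 1.0
gripper_force: 0.0
```

Request:
play_rows([
  {"dx": 0.3, "dy": -0.3, "dz": 0, "wx": 0, "wy": 0, "wz": 0, "hand": -1},
  {"dx": 0.6, "dy": -0.6, "dz": 0, "wx": 0, "wy": 0, "wz": 0, "hand": -1},
  {"dx": 1, "dy": -1, "dz": 0, "wx": 0, "wy": 0, "wz": 0, "hand": -1},
  {"dx": 1, "dy": -1, "dz": 0, "wx": 0, "wy": 0, "wz": 0, "hand": -1},
])

```text
t: 2.8
ee_pos: [0.3887, -0.3074, 0.2789]
tool_rot: [[0.924, 0.383, 0.001], [0.383, -0.924, 0.0], [0.001, 0.0, -1.0]]
force: [-0.4, -1.4, 0.1]
finger_gap: 0.998
gripper_force: 0.0
```

Request:
play_rows([
  {"dx": 0.3, "dy": -0.3, "dz": 0, "wx": 0, "wy": 0, "wz": 0, "hand": -1},
  {"dx": 0.6, "dy": -0.6, "dz": 0, "wx": 0, "wy": 0, "wz": 0, "hand": -1},
  {"dx": 0.9, "dy": -1, "dz": 0, "wx": 0, "wy": 0, "wz": 0, "hand": -1},
  {"dx": 0.9, "dy": -1, "dz": 0, "wx": 0, "wy": 0, "wz": 0, "hand": -1},
])

```text
t: 3.2
ee_pos: [0.4427, -0.1546, 0.2789]
tool_rot: [[0.923, 0.384, 0.001], [0.384, -0.923, 0.001], [0.001, -0.0, -1.0]]
force: [-0.2, -0.8, -0.3]
finger_gap: 0.995
gripper_force: 0.0
```

Run:
```python
from plan import *
s=get_state();print(s['t'],s['ee_pos'],s['qpos'].round(1))
print(delta(tcp(.66,back=.12,sg=-1),Rt(sg=-1)))
```

```text
3.2 [ 0.44268866 -0.15463375  0.27889427] [ 26.3   3.  -15.4 113.3   0.9  63.8 -56.8]
[1.165, -1.168, 0.493, -0.189, 0.784, 0.58]
```

Request:
play_rows([
  {"dx": 0.2, "dy": -0.2, "dz": 0, "wx": -0.03, "wy": 0.13, "wz": 0.1, "hand": -1},
  {"dx": 0.4, "dy": -0.4, "dz": 0, "wx": -0.06, "wy": 0.26, "wz": 0.2, "hand": -1},
  {"dx": 0.6, "dy": -0.6, "dz": 0.1, "wx": -0.09, "wy": 0.39, "wz": 0.29, "hand": -1},
  {"dx": 0.8, "dy": -0.8, "dz": 0.1, "wx": -0.12, "wy": 0.52, "wz": 0.38, "hand": -1},
  {"dx": 0.9, "dy": -1, "dz": 0.2, "wx": -0.16, "wy": 0.65, "wz": 0.48, "hand": -1},
  {"dx": 0.9, "dy": -1, "dz": 0.2, "wx": -0.189, "wy": 0.784, "wz": 0.58, "hand": -1},
  {"dx": 0.9, "dy": -1, "dz": 0.2, "wx": -0.189, "wy": 0.784, "wz": 0.58, "hand": -1},
  {"dx": 0.9, "dy": -1, "dz": 0.2, "wx": -0.189, "wy": 0.784, "wz": 0.58, "hand": -1},
])

```text
t: 4.0
ee_pos: [0.4949, -0.0078, 0.2541]
tool_rot: [[0.807, -0.083, 0.585], [-0.066, -0.997, -0.05], [0.587, 0.002, -0.809]]
force: [-0.1, 0.0, -0.1]
finger_gap: 0.996
gripper_force: 0.0
```

Run:
```python
from plan import *
s=get_state();print(s['t'],s['ee_pos'],s['qpos'].round(1))
c=snap('scene');r=nets.recognise('scene','handle');print([(x['position'],x['score']) for x in r])
for b in (.12,.06,0): print(b,delta(tcp(.66,back=b,sg=-1),Rt(sg=-1)))
```

```text
4.0 [ 0.49488723 -0.00777753  0.25407628] [  27.1   -9.8  -36.   136.3   10.5   17.  -114.1]
[([268.5, 211.4], 0.82)]
0.12 [-0.045, -0.321, 0.327, 0.006, 0.001, -0.005]
0.06 [-0.045, -0.323, 0.827, 0.006, 0.001, -0.005]
0 [-0.044, -0.326, 1.327, 0.006, 0.001, -0.005]
```

Request:
play_rows([
  {"dx": -0.045, "dy": -0.325, "dz": 0.1, "wx": 0, "wy": 0, "wz": 0, "hand": -1},
  {"dx": -0.045, "dy": -0.325, "dz": 0.35, "wx": 0, "wy": 0, "wz": 0, "hand": -1},
  {"dx": -0.045, "dy": -0.325, "dz": 0.5, "wx": 0, "wy": 0, "wz": 0, "hand": -1},
  {"dx": -0.045, "dy": -0.325, "dz": 0.65, "wx": 0, "wy": 0, "wz": 0, "hand": -1},
  {"dx": -0.045, "dy": -0.325, "dz": 0.8, "wx": 0, "wy": 0, "wz": 0, "hand": -1},
  {"dx": -0.045, "dy": -0.325, "dz": 0.8, "wx": 0, "wy": 0, "wz": 0, "hand": -1},
])

```text
t: 4.7
ee_pos: [0.5304, 0.017, 0.2073]
tool_rot: [[0.815, -0.085, 0.573], [-0.078, -0.996, -0.036], [0.574, -0.015, -0.819]]
force: [-0.6, 0.5, -0.2]
finger_gap: 1.003
gripper_force: 0.0
```

Run:
```python
from plan import *
s=get_state();print(s['t'],s['ee_pos'],s['qpos'].round(1))
for b in (0,): print(b,delta(tcp(.66,back=b,sg=-1),Rt(sg=-1)))
c=snap('scene');t=snap('top')
cv2.imwrite('pics/z1.png',np.hstack([cv2.resize(x,(400,400),interpolation=cv2.INTER_CUBIC) for x in (c['frame'][140:260,210:330,::-1],t['frame'][130:250,170:290,::-1])]))
```

```text
4.7 [0.53044839 0.01696159 0.20732128] [  11.3   -0.2  -26.7  135.8   45.1   15.2 -151.4]
0 [-0.015, -0.081, 0.851, -0.01, 0.022, -0.019]
```

View pics/z1.png

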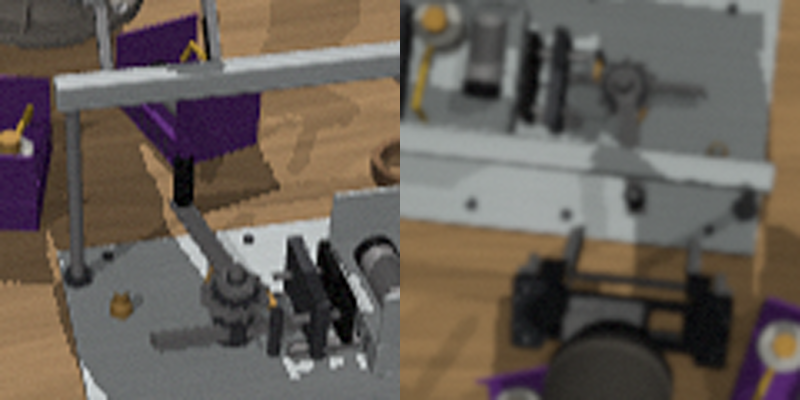

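The fingers straddle the handle from the robot side: open fingertips at right crop (575,240) and (700,240), handle at (635,195). Joint 7 is at -151°, close to its limit, so I'll back up and flip the hand half a turn (same grasp), then use a 32° lean.

Request:
play_rows([
  {"dx": 0.1, "dy": 0, "dz": -0.2, "wx": 0, "wy": 0, "wz": 0, "hand": -1},
  {"dx": 0.24, "dy": 0, "dz": -0.4, "wx": 0, "wy": 0, "wz": -0.1, "hand": -1},
  {"dx": 0.4, "dy": 0, "dz": -0.6, "wx": 0, "wy": 0, "wz": -0.2, "hand": -1},
  {"dx": 0.48, "dy": 0, "dz": -0.7, "wx": 0, "wy": 0, "wz": -0.35, "hand": -1},
  {"dx": 0.48, "dy": 0, "dz": -0.7, "wx": 0, "wy": 0, "wz": -0.5, "hand": -1},
  {"dx": 0.48, "dy": 0, "dz": -0.7, "wx": 0, "wy": 0, "wz": -0.7, "hand": -1},
  {"dx": 0.48, "dy": 0, "dz": -0.7, "wx": 0, "wy": 0, "wz": -0.85, "hand": -1},
  {"dx": 0.48, "dy": 0, "dz": -0.7, "wx": 0, "wy": 0, "wz": -1, "hand": -1},
  {"dx": 0.48, "dy": 0, "dz": -0.7, "wx": 0, "wy": 0, "wz": -1, "hand": -1},
])

```text
t: 5.7
ee_pos: [0.5283, 0.0168, 0.3097]
tool_rot: [[0.633, 0.519, 0.574], [0.653, -0.757, -0.035], [0.416, 0.397, -0.818]]
force: [-0.4, 1.1, 0.6]
finger_gap: 1.002
gripper_force: 0.0
```

Request:
play_rows([
  {"dx": 0, "dy": 0, "dz": 0, "wx": 0, "wy": 0, "wz": -0.2, "hand": -1},
  {"dx": 0, "dy": 0, "dz": 0, "wx": 0, "wy": 0, "wz": -0.4, "hand": -1},
  {"dx": 0, "dy": 0, "dz": 0, "wx": 0, "wy": 0, "wz": -0.6, "hand": -1},
  {"dx": 0, "dy": 0, "dz": 0, "wx": 0, "wy": 0, "wz": -0.8, "hand": -1},
  {"dx": 0, "dy": 0, "dz": 0, "wx": 0, "wy": 0, "wz": -1, "hand": -1},
  {"dx": 0, "dy": 0, "dz": 0, "wx": 0, "wy": 0, "wz": -1, "hand": -1},
])

```text
t: 6.3
ee_pos: [0.5282, 0.0168, 0.3096]
tool_rot: [[0.081, 0.815, 0.574], [0.997, -0.074, -0.035], [0.014, 0.575, -0.818]]
force: [0.1, 0.0, -0.2]
finger_gap: 1.004
gripper_force: 0.0
```

Request:
play_rows([
  {"dx": 0, "dy": 0, "dz": 0, "wx": 0, "wy": 0, "wz": -0.2, "hand": -1},
  {"dx": 0, "dy": 0, "dz": 0, "wx": 0, "wy": 0, "wz": -0.4, "hand": -1},
  {"dx": 0, "dy": 0, "dz": 0, "wx": 0, "wy": 0, "wz": -0.6, "hand": -1},
  {"dx": 0, "dy": 0, "dz": 0, "wx": 0, "wy": 0, "wz": -0.8, "hand": -1},
  {"dx": 0, "dy": 0, "dz": 0, "wx": 0, "wy": 0, "wz": -1, "hand": -1},
  {"dx": 0, "dy": 0, "dz": 0, "wx": 0, "wy": 0, "wz": -1, "hand": -1},
])

```text
t: 6.9
ee_pos: [0.5282, 0.0167, 0.3096]
tool_rot: [[-0.519, 0.634, 0.574], [0.757, 0.652, -0.035], [-0.396, 0.416, -0.818]]
force: [-0.8, 0.5, -0.3]
finger_gap: 1.002
gripper_force: 0.0
```

Run:
```python
from plan import *
s=get_state();print(s['t'],s['ee_pos'],s['qpos'].round(1),s['tool_rot'].round(2).tolist())
print(delta(tcp(.66,back=.08,zg=.113,a=32,sg=1),Rt(32,sg=1)),delta(s['ee_pos'],Rt(32,sg=1)))
```

```text
6.9 [0.52818341 0.0167136  0.30962128] [-14.8 -10.6  -1.1 129.8  22.6  29.1   7.5] [[-0.52, 0.63, 0.57], [0.76, 0.65, -0.04], [-0.4, 0.42, -0.82]]
[0.391, -0.281, 0.927, 0.038, 0.06, -1.015] [0.0, 0.0, 0.0, 0.038, 0.06, -1.015]
```

Request:
play_rows([
  {"dx": 0.0, "dy": 0, "dz": 0.0, "wx": 0, "wy": 0.02, "wz": -0.2, "hand": -1},
  {"dx": 0, "dy": 0, "dz": 0, "wx": 0.01, "wy": 0.03, "wz": -0.4, "hand": -1},
  {"dx": 0, "dy": 0, "dz": 0, "wx": 0.02, "wy": 0.04, "wz": -0.6, "hand": -1},
  {"dx": 0, "dy": 0, "dz": 0, "wx": 0.03, "wy": 0.06, "wz": -0.8, "hand": -1},
  {"dx": 0.1, "dy": -0.07, "dz": 0.23, "wx": 0.038, "wy": 0.06, "wz": -1, "hand": -1},
  {"dx": 0.2, "dy": -0.14, "dz": 0.46, "wx": 0.038, "wy": 0.06, "wz": -1, "hand": -1},
  {"dx": 0.3, "dy": -0.21, "dz": 0.69, "wx": 0.038, "wy": 0.06, "wz": -1, "hand": -1},
  {"dx": 0.39, "dy": -0.28, "dz": 0.93, "wx": 0.038, "wy": 0.06, "wz": -1, "hand": -1},
  {"dx": 0.39, "dy": -0.28, "dz": 0.93, "wx": 0.038, "wy": 0.06, "wz": -1, "hand": -1},
])

```text
t: 7.8
ee_pos: [0.5454, 0.0261, 0.182]
tool_rot: [[-0.847, 0.09, 0.524], [0.081, 0.996, -0.041], [-0.525, 0.007, -0.851]]
force: [-0.2, -0.3, 0.7]
finger_gap: 1.001
gripper_force: 0.0
```

Run:
```python
from plan import *
s=get_state();print(s['t'],s['ee_pos'],s['qpos'].round(1),s['tool_rot'].round(2).tolist())
print(delta(tcp(.66,back=.0,zg=.113,a=32,sg=1),Rt(32,sg=1)))
```

```text
7.8 [0.54538829 0.02612404 0.18201677] [-21.5   3.2   5.4 134.8  41.3  15.9  31.2] [[-0.85, 0.09, 0.52], [0.08, 1.0, -0.04], [-0.53, 0.01, -0.85]]
[-0.027, 0.004, 0.643, -0.001, -0.007, -0.02]
```

Request:
play_rows([
  {"dx": -0.02, "dy": 0, "dz": 0.2, "wx": 0, "wy": 0, "wz": -0.02, "hand": -1},
  {"dx": -0.03, "dy": 0, "dz": 0.4, "wx": 0, "wy": -0.01, "wz": -0.02, "hand": -1},
  {"dx": -0.03, "dy": 0, "dz": 0.55, "wx": 0, "wy": -0.01, "wz": -0.02, "hand": -1},
  {"dx": -0.03, "dy": 0, "dz": 0.64, "wx": 0, "wy": -0.01, "wz": -0.02, "hand": -1},
  {"dx": -0.03, "dy": 0, "dz": 0.64, "wx": 0, "wy": -0.01, "wz": -0.02, "hand": 0},
  {"dx": -0.03, "dy": 0, "dz": 0.64, "wx": 0, "wy": -0.01, "wz": -0.02, "hand": 0.4},
  {"dx": -0.03, "dy": 0, "dz": 0.64, "wx": 0, "wy": -0.01, "wz": -0.02, "hand": 0.4},
  {"dx": -0.03, "dy": 0, "dz": 0.64, "wx": 0, "wy": -0.01, "wz": -0.02, "hand": 0.4},
], squeeze=4)

```text
t: 8.6
ee_pos: [0.5905, 0.0232, 0.1234]
tool_rot: [[-0.841, 0.075, 0.537], [0.063, 0.997, -0.04], [-0.538, 0.0, -0.843]]
force: [-0.4, -1.0, 0.1]
finger_gap: 0.701
gripper_force: 0.0
```

Run:
```python
from plan import *
s=get_state();print(s['t'],s['ee_pos'],s['qpos'].round(1),s['tool_rot'].round(2).tolist(),s['finger_gap'],s['gripper_force'],s['force'])
k=dict(zg=.113,a=32,sg=1)
for q,o in [(.66,0),(.5,-.002),(.3,-.004),(.15,-.004),(0,-.004),(0,-.007)]: print(q,o,delta(tcp(q,off=o,**k),Rt(32,1),s))
c=snap('scene');t=snap('top')
cv2.imwrite('pics/z2.png',np.hstack([cv2.resize(x,(400,400),interpolation=cv2.INTER_CUBIC) for x in (c['frame'][140:260,210:330,::-1],t['frame'][140:220,200:280,::-1])]))
```

```text
8.6 [0.59047175 0.02324375 0.12338816] [-15.5  13.9   1.5 132.8  77.4   9.7  -3.1] [[-0.84, 0.07, 0.54], [0.06, 1.0, -0.04], [-0.54, 0.0, -0.84]] 0.7006096071197253 0.0 [-0.4290366  -1.04338057  0.06652416]
0.66 0 [0.037, -0.002, 0.029, 0.001, 0.012, 0.002]
0.5 -0.002 [0.053, 0.173, 0.019, 0.001, 0.012, 0.002]
0.3 -0.004 [0.037, 0.389, 0.028, 0.001, 0.012, 0.002]
0.15 -0.004 [0.004, 0.533, 0.05, 0.001, 0.012, 0.002]
0 -0.004 [-0.048, 0.67, 0.083, 0.001, 0.012, 0.002]
0 -0.007 [-0.057, 0.692, 0.089, 0.001, 0.012, 0.002]
```

View pics/z2.png

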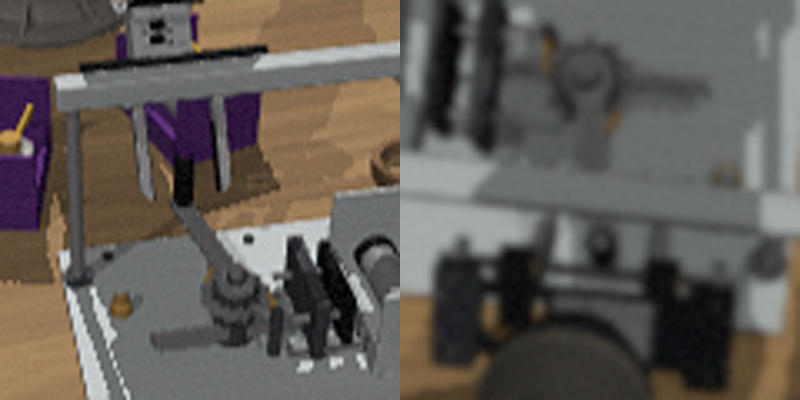

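Handle sits between the two fingers: left crop (183,180), fingers at (145,165) and (220,165). The arm clears the bar. Joint 6 is near its lower limit, so I'll reduce the lean to 28°.

Run:
```python
from plan import *
s=get_state();k=dict(zg=.110,a=28,sg=1)
for q,o in [(.66,0)]: print(q,o,delta(tcp(q,off=o,**k),Rt(28,1),s))
```

```text
0.66 0 [0.044, -0.004, 0.048, 0.001, 0.1, 0.003]
```

Request:
play_rows([
  {"dx": 0.02, "dy": 0, "dz": 0.02, "wx": 0, "wy": 0.05, "wz": 0, "hand": 0.4},
  {"dx": 0.044, "dy": 0, "dz": 0.048, "wx": 0, "wy": 0.1, "wz": 0, "hand": 0.4},
  {"dx": 0.044, "dy": 0, "dz": 0.048, "wx": 0, "wy": 0.1, "wz": 0, "hand": 0.4},
  {"dx": 0.044, "dy": 0, "dz": 0.048, "wx": 0, "wy": 0.1, "wz": 0, "hand": 0.4},
  {"dx": 0.044, "dy": 0, "dz": 0.048, "wx": 0, "wy": 0.1, "wz": 0, "hand": 0.4},
])

```text
t: 9.2
ee_pos: [0.5888, 0.0231, 0.1146]
tool_rot: [[-0.881, 0.075, 0.468], [0.066, 0.997, -0.036], [-0.469, -0.0, -0.883]]
force: [-0.1, 0.5, 0.3]
finger_gap: 0.301
gripper_force: 0.0
```

Run:
```python
from plan import *
s=get_state();print(s['t'],s['ee_pos'],s['qpos'].round(1),s['tool_rot'].round(2).tolist(),s['finger_gap'],s['gripper_force'],s['force'])
k=dict(zg=.110,a=28,sg=1)
for q,o in [(.66,0),(.5,-.002),(.3,-.004),(.15,-.004),(0,-.004),(0,-.007)]: print(q,o,delta(tcp(q,off=o,**k),Rt(28,1),s))
```

```text
9.2 [0.58883199 0.02313102 0.11464836] [ -7.4  15.1  -6.6 129.7  50.5  12.9  24.9] [[-0.88, 0.07, 0.47], [0.07, 1.0, -0.04], [-0.47, -0.0, -0.88]] 0.3009474634041818 0.0 [-0.14354477  0.5475658   0.29659537]
0.66 0 [-0.004, -0.0, -0.004, 0.001, -0.0, 0.002]
0.5 -0.002 [0.013, 0.175, -0.013, 0.001, -0.0, 0.002]
0.3 -0.004 [-0.003, 0.391, -0.005, 0.001, -0.0, 0.002]
0.15 -0.004 [-0.038, 0.535, 0.014, 0.001, -0.0, 0.002]
0 -0.004 [-0.092, 0.672, 0.043, 0.001, -0.0, 0.002]
0 -0.007 [-0.102, 0.694, 0.048, 0.001, -0.0, 0.002]
```

Request:
play_rows([
  {"dx": 0.01, "dy": 0.09, "dz": -0.01, "wx": 0, "wy": 0, "wz": 0, "hand": 0.4},
  {"dx": 0.01, "dy": 0.18, "dz": -0.01, "wx": 0, "wy": 0, "wz": 0, "hand": 0.4},
  {"dx": 0.01, "dy": 0.28, "dz": -0.01, "wx": 0, "wy": 0, "wz": 0, "hand": 0.4},
  {"dx": 0, "dy": 0.39, "dz": 0, "wx": 0, "wy": 0, "wz": 0, "hand": 0.4},
  {"dx": -0.02, "dy": 0.47, "dz": 0, "wx": 0, "wy": 0, "wz": 0, "hand": 0.4},
  {"dx": -0.04, "dy": 0.54, "dz": 0.01, "wx": 0, "wy": 0, "wz": 0, "hand": 0.4},
  {"dx": -0.06, "dy": 0.61, "dz": 0.03, "wx": 0, "wy": 0, "wz": 0, "hand": 0.4},
  {"dx": -0.09, "dy": 0.67, "dz": 0.04, "wx": 0, "wy": 0, "wz": 0, "hand": 0.4},
  {"dx": -0.09, "dy": 0.67, "dz": 0.04, "wx": 0, "wy": 0, "wz": 0, "hand": 0.4},
])

```text
t: 10.1
ee_pos: [0.6073, 0.104, 0.1154]
tool_rot: [[-0.881, 0.073, 0.468], [0.065, 0.997, -0.034], [-0.469, 0.0, -0.883]]
force: [-0.1, -0.5, 0.1]
finger_gap: 0.301
gripper_force: 0.0
```

```bash
cat > st.py <<'E'
from plan import *
s=get_state();print(round(s['t'],2),s['ee_pos'],s['qpos'].round(1),s['finger_gap'].round(3),s['gripper_force'],s['force'].round(1))
k=dict(zg=.110,a=28,sg=1)
for q,o in [(0,-.007),(0,-.004),(0,0),(.1,.004),(.2,.004),(.35,.004),(.5,.004),(.65,.004),(.8,.004),(.92,.004),(.92,.007)]: print(q,o,delta(tcp(q,off=o,**k),Rt(28,1),s)[:3])
E
python3 st.py
```

```text
Traceback (most recent call last):
  File "st.py", line 2, in <module>
    s=get_state();print(round(s['t'],2),s['ee_pos'],s['qpos'].round(1),s['finger_gap'].round(3),s['gripper_force'],s['force'].round(1))
                                                                       ^^^^^^^^^^^^^^^^^^^^^
AttributeError: 'float' object has no attribute 'round'
```

Request:
play_rows([
  {"dx": -0.01, "dy": 0.025, "dz": 0.005, "wx": 0, "wy": 0, "wz": 0, "hand": 0.4},
  {"dx": -0.01, "dy": 0.025, "dz": 0.005, "wx": 0, "wy": 0, "wz": 0, "hand": 0.4},
])

```text
t: 10.3
ee_pos: [0.6081, 0.1049, 0.1152]
tool_rot: [[-0.881, 0.075, 0.467], [0.066, 0.997, -0.036], [-0.469, -0.001, -0.883]]
force: [-0.3, -2.8, -0.3]
finger_gap: 0.3
gripper_force: 1.3
```

```bash
sed -i "s/s\['finger_gap'\].round(3)/round(s['finger_gap'],3)/" st.py; python3 st.py
python3 - <<'E'
from h import *
c=snap('scene');t=snap('top')
print([(x['position'],x['score']) for n in ('scene',) for x in nets.recognise(n,'handle')])
cv2.imwrite('pics/z3.png',np.hstack([cv2.resize(x,(400,400),interpolation=cv2.INTER_CUBIC) for x in (c['frame'][140:240,230:330,::-1],t['frame'][120:200,160:240,::-1])]))
E
```

```text
10.3 [0.60805461 0.10488126 0.11519653] [-16.7  17.6  -6.7 125.8  52.5  18.2  15.2] 0.3 1.27893827855587 [-0.3 -2.8 -0.3]
0 -0.007 [-0.004, 0.003, 0.001]
0 -0.004 [0.006, -0.019, -0.004]
0 0 [0.019, -0.049, -0.011]
0.1 0.004 [0.065, -0.172, -0.035]
0.2 0.004 [0.089, -0.268, -0.048]
0.35 0.004 [0.109, -0.416, -0.059]
0.5 0.004 [0.11, -0.566, -0.059]
0.65 0.004 [0.091, -0.715, -0.048]
0.8 0.004 [0.052, -0.858, -0.028]
0.92 0.004 [0.008, -0.967, -0.004]
0.92 0.007 [-0.002, -0.989, 0.001]
[([285.7, 208.2], 0.64)]
```

View pics/z3.png

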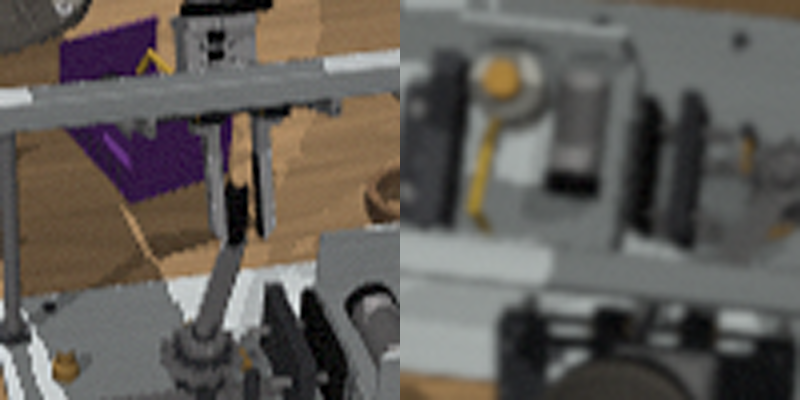

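Request:
play_rows([
  {"dx": -0.01, "dy": 0.03, "dz": 0.005, "wx": 0, "wy": 0, "wz": 0, "hand": 0.4},
  {"dx": -0.01, "dy": 0.03, "dz": 0.005, "wx": 0, "wy": 0, "wz": 0, "hand": 0.4},
])

```text
t: 10.65
ee_pos: [0.6093, 0.1078, 0.115]
tool_rot: [[-0.881, 0.076, 0.467], [0.066, 0.997, -0.037], [-0.468, -0.002, -0.884]]
force: [-3.3, -8.2, 2.7]
finger_gap: 0.364
gripper_force: 4.0
```

```bash
python3 st.py
```

```text
10.65 [0.60927465 0.1078074  0.11503096] [-17.   17.8  -6.8 125.5  52.5  18.5  15. ] 0.364 4.005087465047836 [-3.3 -8.2  2.7]
0 -0.007 [0.003, -0.022, -0.004]
0 -0.004 [0.012, -0.044, -0.009]
0 0 [0.026, -0.074, -0.016]
0.1 0.004 [0.071, -0.197, -0.04]
0.2 0.004 [0.096, -0.293, -0.053]
0.35 0.004 [0.116, -0.442, -0.063]
0.5 0.004 [0.117, -0.591, -0.063]
0.65 0.004 [0.097, -0.74, -0.052]
0.8 0.004 [0.059, -0.883, -0.032]
0.92 0.004 [0.014, -0.992, -0.008]
0.92 0.007 [0.005, -1.015, -0.003]
```

Request:
play_rows([
  {"dx": 0.04, "dy": -0.1, "dz": -0.02, "wx": 0, "wy": 0, "wz": 0, "hand": 0.4},
  {"dx": 0.07, "dy": -0.2, "dz": -0.04, "wx": 0, "wy": 0, "wz": 0, "hand": 0.4},
  {"dx": 0.1, "dy": -0.3, "dz": -0.05, "wx": 0, "wy": 0, "wz": 0, "hand": 0.4},
  {"dx": 0.115, "dy": -0.4, "dz": -0.06, "wx": 0, "wy": 0, "wz": 0, "hand": 0.4},
  {"dx": 0.118, "dy": -0.5, "dz": -0.063, "wx": 0, "wy": 0, "wz": 0, "hand": 0.4},
  {"dx": 0.117, "dy": -0.6, "dz": -0.063, "wx": 0, "wy": 0, "wz": 0, "hand": 0.4},
  {"dx": 0.105, "dy": -0.7, "dz": -0.055, "wx": 0, "wy": 0, "wz": 0, "hand": 0.4},
  {"dx": 0.085, "dy": -0.8, "dz": -0.045, "wx": 0, "wy": 0, "wz": 0, "hand": 0.4},
  {"dx": 0.055, "dy": -0.9, "dz": -0.03, "wx": 0, "wy": 0, "wz": 0, "hand": 0.4},
  {"dx": 0.015, "dy": -0.99, "dz": -0.01, "wx": 0, "wy": 0, "wz": 0, "hand": 0.4},
  {"dx": 0.015, "dy": -0.99, "dz": -0.01, "wx": 0, "wy": 0, "wz": 0, "hand": 0.4},
], squeeze=12)

```text
t: 11.75
ee_pos: [0.599, -0.01, 0.1159]
tool_rot: [[-0.88, 0.074, 0.468], [0.066, 0.997, -0.034], [-0.47, 0.001, -0.883]]
force: [2.4, 5.1, -1.9]
finger_gap: 0.302
gripper_force: 2.1
```

```bash
python3 st.py
```

```text
11.75 [ 0.59898664 -0.00996708  0.11588473] [  0.3  15.8 -10.  128.5  46.6  12.1  33.2] 0.302 2.1146292239427567 [ 2.4  5.1 -1.9]
0 -0.007 [-0.005, 0.963, 0.009]
0 -0.004 [0.005, 0.941, 0.004]
0 0 [0.018, 0.911, -0.003]
0.1 0.004 [0.064, 0.788, -0.028]
0.2 0.004 [0.088, 0.692, -0.041]
0.35 0.004 [0.109, 0.544, -0.052]
0.5 0.004 [0.109, 0.394, -0.052]
0.65 0.004 [0.09, 0.246, -0.042]
0.8 0.004 [0.052, 0.102, -0.022]
0.92 0.004 [0.007, -0.007, 0.002]
0.92 0.007 [-0.002, -0.029, 0.007]
```

Request:
play_rows([
  {"dx": -0.01, "dy": -0.035, "dz": 0.005, "wx": 0, "wy": 0, "wz": 0, "hand": 0.4},
  {"dx": -0.01, "dy": -0.04, "dz": 0.005, "wx": 0, "wy": 0, "wz": 0, "hand": 0.4},
])

```text
t: 11.95
ee_pos: [0.5998, -0.0106, 0.1159]
tool_rot: [[-0.88, 0.068, 0.469], [0.062, 0.998, -0.029], [-0.47, 0.003, -0.883]]
force: [-6.8, 24.9, 0.2]
finger_gap: 0.31
gripper_force: 12.0
```

```bash
python3 st.py
```

```text
11.95 [ 0.59976494 -0.0105647   0.11590902] [  1.1  15.9 -10.7 128.4  46.1  11.8  34.3] 0.31 12.032881379127502 [-6.8 24.9  0.2]
0 -0.007 [-0.002, 0.967, 0.011]
0 -0.004 [0.007, 0.945, 0.006]
0 0 [0.021, 0.915, -0.002]
0.1 0.004 [0.067, 0.793, -0.027]
0.2 0.004 [0.092, 0.697, -0.04]
0.35 0.004 [0.113, 0.549, -0.052]
0.5 0.004 [0.114, 0.399, -0.053]
0.65 0.004 [0.095, 0.251, -0.044]
0.8 0.004 [0.057, 0.107, -0.024]
0.92 0.004 [0.014, -0.002, -0.001]
0.92 0.007 [0.004, -0.025, 0.004]
```

Request:
play_rows([
  {"dx": 0.05, "dy": 0.1, "dz": -0.02, "wx": 0, "wy": 0, "wz": 0, "hand": 0.4},
  {"dx": 0.08, "dy": 0.2, "dz": -0.04, "wx": 0, "wy": 0, "wz": 0, "hand": 0.4},
  {"dx": 0.105, "dy": 0.3, "dz": -0.05, "wx": 0, "wy": 0, "wz": 0, "hand": 0.4},
  {"dx": 0.12, "dy": 0.41, "dz": -0.055, "wx": 0, "wy": 0, "wz": 0, "hand": 0.4},
  {"dx": 0.12, "dy": 0.52, "dz": -0.055, "wx": 0, "wy": 0, "wz": 0, "hand": 0.4},
  {"dx": 0.115, "dy": 0.63, "dz": -0.055, "wx": 0, "wy": 0, "wz": 0, "hand": 0.4},
  {"dx": 0.09, "dy": 0.74, "dz": -0.04, "wx": 0, "wy": 0, "wz": 0, "hand": 0.4},
  {"dx": 0.065, "dy": 0.84, "dz": -0.025, "wx": 0, "wy": 0, "wz": 0, "hand": 0.4},
  {"dx": 0.03, "dy": 0.93, "dz": -0.01, "wx": 0, "wy": 0, "wz": 0, "hand": 0.4},
  {"dx": 0.005, "dy": 1.0, "dz": 0.005, "wx": 0, "wy": 0, "wz": 0, "hand": 0.4},
  {"dx": 0.005, "dy": 1.0, "dz": 0.005, "wx": 0, "wy": 0, "wz": 0, "hand": 0.4},
], squeeze=8)

```text
t: 13.05
ee_pos: [0.6091, 0.1052, 0.1148]
tool_rot: [[-0.881, 0.076, 0.467], [0.066, 0.997, -0.037], [-0.469, -0.002, -0.883]]
force: [1.0, -5.6, 2.4]
finger_gap: 0.304
gripper_force: 2.6
```

```bash
cat >> st.py <<'E'
import sys
tag=sys.argv[1]
c=snap('scene',f's_{tag}.png');t=snap('top',f't_{tag}.png')
E
python3 st.py n1
cat > jaw.py <<'E'
from plan import *
import sys
# crops upsampled of jaw region over stages
ims=[]
for tag in sys.argv[2:]:
    s=cv2.imread(f'pics/s_{tag}.png')[200:250,280:345]; t=cv2.imread(f'pics/t_{tag}.png')[130:180,160:225]
    ims.append(np.hstack([cv2.resize(x,(390,300),interpolation=cv2.INTER_CUBIC) for x in (s,t)]))
cv2.imwrite('pics/'+sys.argv[1],np.vstack(ims))
E
cp pics/s0.png pics/s_n0.png; cp pics/t0.png pics/t_n0.png; python3 jaw.py c1.png n0 n1
```

```text
13.05 [0.60909752 0.10517131 0.11479302] [-16.3  17.8  -7.3 125.6  53.   18.4  14.8] 0.304 2.6335034519433975 [ 1.  -5.6  2.4]
0 -0.007 [0.002, -0.0, -0.006]
0 -0.004 [0.012, -0.022, -0.011]
0 0 [0.025, -0.052, -0.018]
0.1 0.004 [0.071, -0.175, -0.042]
0.2 0.004 [0.095, -0.271, -0.055]
0.35 0.004 [0.115, -0.419, -0.065]
0.5 0.004 [0.116, -0.569, -0.065]
0.65 0.004 [0.097, -0.718, -0.055]
0.8 0.004 [0.058, -0.861, -0.034]
0.92 0.004 [0.014, -0.97, -0.01]
0.92 0.007 [0.004, -0.993, -0.005]
```

View pics/c1.png

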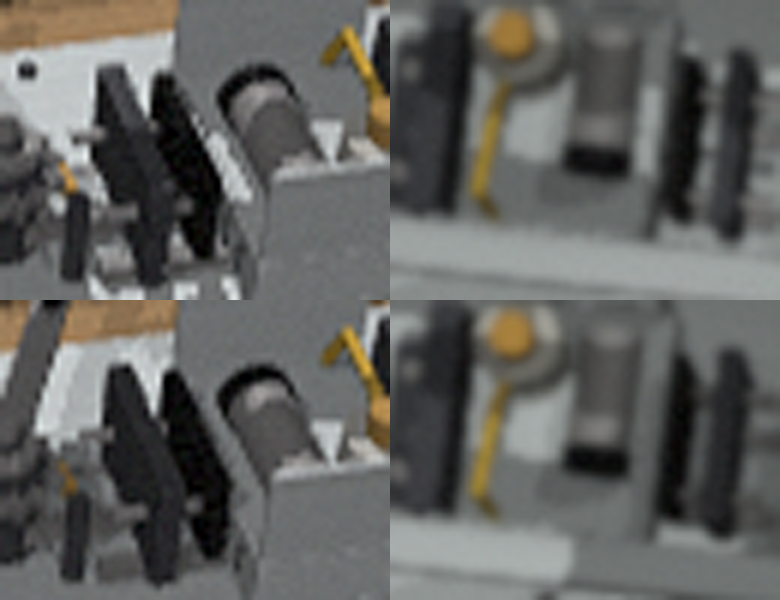

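One notch gained: the jaw and pad moved about 5 mm, the pad is now almost at the module, and the module hasn't moved. On to stroke 2.

Request:
play_rows([
  {"dx": 0.04, "dy": -0.1, "dz": -0.02, "wx": 0, "wy": 0, "wz": 0, "hand": 0.4},
  {"dx": 0.07, "dy": -0.2, "dz": -0.04, "wx": 0, "wy": 0, "wz": 0, "hand": 0.4},
  {"dx": 0.1, "dy": -0.3, "dz": -0.055, "wx": 0, "wy": 0, "wz": 0, "hand": 0.4},
  {"dx": 0.115, "dy": -0.4, "dz": -0.065, "wx": 0, "wy": 0, "wz": 0, "hand": 0.4},
  {"dx": 0.118, "dy": -0.5, "dz": -0.065, "wx": 0, "wy": 0, "wz": 0, "hand": 0.4},
  {"dx": 0.113, "dy": -0.6, "dz": -0.063, "wx": 0, "wy": 0, "wz": 0, "hand": 0.4},
  {"dx": 0.1, "dy": -0.7, "dz": -0.055, "wx": 0, "wy": 0, "wz": 0, "hand": 0.4},
  {"dx": 0.075, "dy": -0.8, "dz": -0.045, "wx": 0, "wy": 0, "wz": 0, "hand": 0.4},
  {"dx": 0.045, "dy": -0.9, "dz": -0.025, "wx": 0, "wy": 0, "wz": 0, "hand": 0.4},
  {"dx": 0.005, "dy": -0.99, "dz": -0.005, "wx": 0, "wy": 0, "wz": 0, "hand": 0.4},
  {"dx": 0.005, "dy": -0.99, "dz": -0.005, "wx": 0, "wy": 0, "wz": 0, "hand": 0.4},
])

```text
t: 14.25
ee_pos: [0.5991, -0.0126, 0.1154]
tool_rot: [[-0.88, 0.073, 0.469], [0.065, 0.997, -0.033], [-0.47, 0.002, -0.883]]
force: [2.1, 16.5, -4.6]
finger_gap: 0.358
gripper_force: 8.0
```

```bash
python3 st.py m2
```

```text
14.25 [ 0.59911016 -0.01263571  0.11538822] [  1.3  15.9 -10.7 128.5  46.8  11.9  33.4] 0.358 8.021306097507477 [ 2.1 16.5 -4.6]
0 -0.007 [-0.005, 0.985, 0.006]
0 -0.004 [0.005, 0.963, 0.0]
0 0 [0.018, 0.933, -0.007]
0.1 0.004 [0.064, 0.81, -0.032]
0.2 0.004 [0.088, 0.714, -0.045]
0.35 0.004 [0.109, 0.566, -0.056]
0.5 0.004 [0.109, 0.416, -0.057]
0.65 0.004 [0.09, 0.268, -0.047]
0.8 0.004 [0.052, 0.124, -0.027]
0.92 0.004 [0.008, 0.015, -0.003]
0.92 0.007 [-0.002, -0.007, 0.002]
```

Request:
play_rows([
  {"dx": 0.045, "dy": 0.1, "dz": -0.02, "wx": 0, "wy": 0, "wz": 0, "hand": 0.4},
  {"dx": 0.075, "dy": 0.2, "dz": -0.04, "wx": 0, "wy": 0, "wz": 0, "hand": 0.4},
  {"dx": 0.1, "dy": 0.3, "dz": -0.05, "wx": 0, "wy": 0, "wz": 0, "hand": 0.4},
  {"dx": 0.112, "dy": 0.41, "dz": -0.058, "wx": 0, "wy": 0, "wz": 0, "hand": 0.4},
  {"dx": 0.115, "dy": 0.52, "dz": -0.058, "wx": 0, "wy": 0, "wz": 0, "hand": 0.4},
  {"dx": 0.105, "dy": 0.63, "dz": -0.055, "wx": 0, "wy": 0, "wz": 0, "hand": 0.4},
  {"dx": 0.08, "dy": 0.74, "dz": -0.04, "wx": 0, "wy": 0, "wz": 0, "hand": 0.4},
  {"dx": 0.055, "dy": 0.84, "dz": -0.025, "wx": 0, "wy": 0, "wz": 0, "hand": 0.4},
  {"dx": 0.025, "dy": 0.92, "dz": -0.01, "wx": 0, "wy": 0, "wz": 0, "hand": 0.4},
  {"dx": -0.005, "dy": 0.995, "dz": 0.005, "wx": 0, "wy": 0, "wz": 0, "hand": 0.4},
  {"dx": -0.005, "dy": 0.995, "dz": 0.005, "wx": 0, "wy": 0, "wz": 0, "hand": 0.4},
])

```text
t: 15.45
ee_pos: [0.609, 0.1053, 0.1146]
tool_rot: [[-0.881, 0.076, 0.467], [0.066, 0.997, -0.038], [-0.468, -0.003, -0.884]]
force: [0.8, -8.2, 1.9]
finger_gap: 0.308
gripper_force: 3.7
```

```bash
python3 st.py n2 | head -3
cat > meas.py <<'E'
# subpixel tracking along fixture y: intensity-profile cross-correlation vs n1, in mm, for patches
from plan import *
import sys
b=cams.camera('top');a=cams.camera('scene')
parts=dict(jaw=(.055,-.045,.07),pad=(.03,-.02,.07),module=(.03,.06,.1))
tags=sys.argv[1:]
def im(tag,v): return cv2.imread(f'pics/{v}_{tag}.png',0).astype(np.float32)
for name,(box) in dict(jaw=('s',295,208,312,246),pad=('s',307,208,318,244),mod_s=('s',318,206,345,240),mod_t=('t',176,128,204,166)).items():
    v,x0,y0,x1,y1=box; o=[]
    for i in range(1,len(tags)):
        A,B=im(tags[i-1],v),im(tags[i],v)
        T=np.array([[1,0,0],[0,1,0]],np.float32)
        try:
            cc,M=cv2.findTransformECC(A[y0:y1,x0:x1],B[y0-4:y1+4,x0-6:x1+6],np.array([[1,0,6],[0,1,4]],np.float32),cv2.MOTION_TRANSLATION,(3,100,1e-4),None,3)
            o.append((round(M[0,2]-6,2),round(M[1,2]-4,2),round(cc,3)))
        except cv2.error as e: o.append(None)
    print(name,o)
P=np.array([Fw([.03,-.02,.07]),Fw([.03,-.0148,.07])]);print('5.2mm px',proj(a,P)[1]-proj(a,P)[0],proj(b,P)[1]-proj(b,P)[0])
E
python3 meas.py n0 n1 n2; python3 jaw.py c2.png n1 n2
```

```text
15.45 [0.60895155 0.10534695 0.11459247] [-15.8  17.8  -7.8 125.6  53.3  18.6  14.4] 0.308 3.6537424474954605 [ 0.8 -8.2  1.9]
0 -0.007 [-0.0, -0.001, -0.007]
0 -0.004 [0.01, -0.024, -0.012]
jaw [(np.float32(1.59), np.float32(-0.17), 0.958), (np.float32(1.54), np.float32(-0.15), 0.986)]
pad [(np.float32(1.35), np.float32(-0.57), 0.922), (np.float32(1.39), np.float32(-0.39), 0.934)]
mod_s [(np.float32(0.36), np.float32(-0.0), 0.875), (np.float32(0.3), np.float32(0.01), 0.942)]
mod_t [(np.float32(-0.04), np.float32(-0.08), 0.92), (np.float32(-0.17), np.float32(0.01), 0.983)]
5.2mm px [ 1.59849844 -0.21993317] [-1.52702603 -0.15182599]
```

View pics/c2.png

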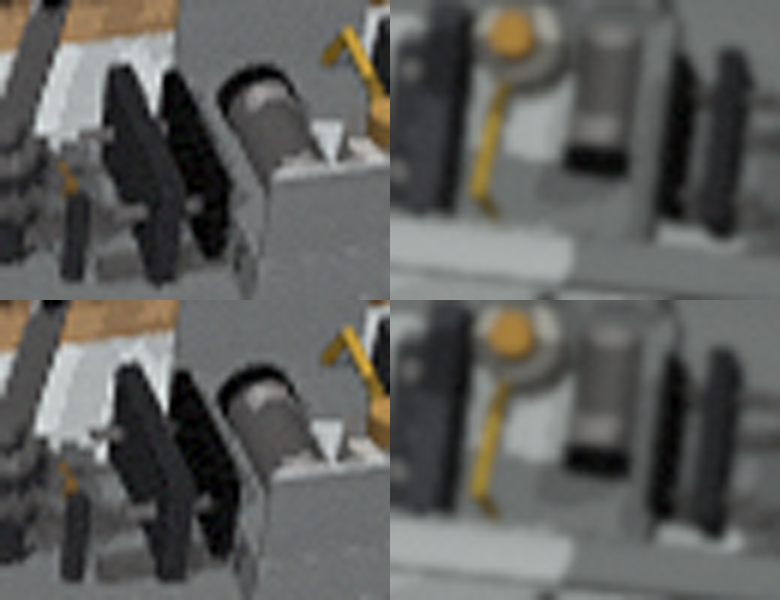

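Notch 2: the jaw again moved +1.54 px, about 5.1 mm. The pad moved with it and is at the module, which has barely moved. On to stroke 3.

Request:
play_rows([
  {"dx": 0.04, "dy": -0.1, "dz": -0.02, "wx": 0, "wy": 0, "wz": 0, "hand": 0.4},
  {"dx": 0.07, "dy": -0.2, "dz": -0.04, "wx": 0, "wy": 0, "wz": 0, "hand": 0.4},
  {"dx": 0.1, "dy": -0.3, "dz": -0.055, "wx": 0, "wy": 0, "wz": 0, "hand": 0.4},
  {"dx": 0.115, "dy": -0.4, "dz": -0.065, "wx": 0, "wy": 0, "wz": 0, "hand": 0.4},
  {"dx": 0.118, "dy": -0.5, "dz": -0.065, "wx": 0, "wy": 0, "wz": 0, "hand": 0.4},
  {"dx": 0.113, "dy": -0.6, "dz": -0.063, "wx": 0, "wy": 0, "wz": 0, "hand": 0.4},
  {"dx": 0.1, "dy": -0.7, "dz": -0.055, "wx": 0, "wy": 0, "wz": 0, "hand": 0.4},
  {"dx": 0.075, "dy": -0.8, "dz": -0.045, "wx": 0, "wy": 0, "wz": 0, "hand": 0.4},
  {"dx": 0.045, "dy": -0.9, "dz": -0.025, "wx": 0, "wy": 0, "wz": 0, "hand": 0.4},
  {"dx": 0.005, "dy": -0.99, "dz": -0.005, "wx": 0, "wy": 0, "wz": 0, "hand": 0.4},
  {"dx": 0.005, "dy": -0.99, "dz": -0.005, "wx": 0, "wy": 0, "wz": 0, "hand": 0.4},
])

```text
t: 16.75
ee_pos: [0.5992, -0.012, 0.1154]
tool_rot: [[-0.88, 0.073, 0.469], [0.065, 0.997, -0.033], [-0.47, 0.002, -0.883]]
force: [2.9, 17.0, -5.1]
finger_gap: 0.347
gripper_force: 8.0
```

```bash
python3 st.py m3|head -2
```

```text
16.75 [ 0.59918847 -0.0120327   0.11540657] [  1.5  16.  -11.  128.5  47.2  12.   33. ] 0.347 8.02145004272461 [ 2.9 17.  -5.1]
0 -0.007 [-0.005, 0.98, 0.006]
```

Request:
play_rows([
  {"dx": 0.045, "dy": 0.1, "dz": -0.02, "wx": 0, "wy": 0, "wz": 0, "hand": 0.4},
  {"dx": 0.075, "dy": 0.2, "dz": -0.04, "wx": 0, "wy": 0, "wz": 0, "hand": 0.4},
  {"dx": 0.1, "dy": 0.3, "dz": -0.05, "wx": 0, "wy": 0, "wz": 0, "hand": 0.4},
  {"dx": 0.112, "dy": 0.41, "dz": -0.058, "wx": 0, "wy": 0, "wz": 0, "hand": 0.4},
  {"dx": 0.115, "dy": 0.52, "dz": -0.058, "wx": 0, "wy": 0, "wz": 0, "hand": 0.4},
  {"dx": 0.105, "dy": 0.63, "dz": -0.055, "wx": 0, "wy": 0, "wz": 0, "hand": 0.4},
  {"dx": 0.08, "dy": 0.74, "dz": -0.04, "wx": 0, "wy": 0, "wz": 0, "hand": 0.4},
  {"dx": 0.055, "dy": 0.84, "dz": -0.025, "wx": 0, "wy": 0, "wz": 0, "hand": 0.4},
  {"dx": 0.025, "dy": 0.92, "dz": -0.01, "wx": 0, "wy": 0, "wz": 0, "hand": 0.4},
  {"dx": -0.005, "dy": 0.995, "dz": 0.005, "wx": 0, "wy": 0, "wz": 0, "hand": 0.4},
  {"dx": -0.005, "dy": 0.995, "dz": 0.005, "wx": 0, "wy": 0, "wz": 0, "hand": 0.4},
])

```text
t: 17.95
ee_pos: [0.6089, 0.1056, 0.1145]
tool_rot: [[-0.881, 0.077, 0.467], [0.066, 0.997, -0.039], [-0.468, -0.003, -0.884]]
force: [-0.4, -9.4, 4.4]
finger_gap: 0.316
gripper_force: 4.6
```

```bash
python3 st.py n3 | head -2
cat > meas2.py <<'E'
# SSD template shift (subpixel, along the fixture's y) of each part between successive stages
from plan import *
import sys
from scipy.ndimage import map_coordinates
from scipy.optimize import minimize_scalar
tags=sys.argv[1:]
c={'s':cams.camera('scene'),'t':cams.camera('top')}
# fixture-frame y offsets are tracked by image windows
W=dict(jaw_s=('s',294,209,309,247),pad_s=('s',306,211,319,243),mod_s=('s',316,210,345,227),jaw_t=('t',212,136,228,171),pad_t=('t',200,138,212,168),mod_t=('t',174,130,200,160))
P=np.array([Fw([.03,-.02,.07]),Fw([.03,-.01,.07])])
for n,(v,x0,y0,x1,y1) in W.items():
    d=(proj(c[v],P)[1]-proj(c[v],P)[0])/10; o=[]
    yy,xx=np.mgrid[y0:y1,x0:x1].astype(float)
    for i in range(1,len(tags)):
        A,B=[cv2.GaussianBlur(cv2.imread(f'pics/{v}_{t}.png',0),(0,0),.8).astype(float) for t in tags[i-1:i+1]]
        T=map_coordinates(A,[yy,xx],order=3)
        def cost(m):
            S=map_coordinates(B,[yy+m*d[1],xx+m*d[0]],order=3); return -np.corrcoef(S.ravel(),T.ravel())[0,1]
        g=np.arange(-4,9.1,.5); m0=g[np.argmin([cost(m) for m in g])]
        r=minimize_scalar(cost,bounds=(m0-.6,m0+.6),method='bounded'); o.append((round(r.x,1),round(-r.fun,3)))
    print(n,o)
E
python3 meas2.py n0 n1 n2 n3; python3 meas2.py n1 n3
```

```text
17.95 [0.60890948 0.10555049 0.11453766] [-15.4  17.9  -8.4 125.5  53.6  18.8  14.1] 0.316 4.55826535820961 [-0.4 -9.4  4.4]
0 -0.007 [-0.001, -0.003, -0.007]
jaw_s [(np.float64(4.8), np.float64(0.959)), (np.float64(4.9), np.float64(0.98)), (np.float64(4.2), np.float64(0.975))]
pad_s [(np.float64(4.8), np.float64(0.914)), (np.float64(4.3), np.float64(0.946)), (np.float64(3.0), np.float64(0.978))]
mod_s [(np.float64(0.8), np.float64(0.922)), (np.float64(0.5), np.float64(0.967)), (np.float64(2.3), np.float64(0.989))]
jaw_t [(np.float64(5.3), np.float64(0.839)), (np.float64(5.1), np.float64(0.987)), (np.float64(4.8), np.float64(0.992))]
pad_t [(np.float64(2.4), np.float64(0.906)), (np.float64(3.8), np.float64(0.963)), (np.float64(3.0), np.float64(0.99))]
mod_t [(np.float64(0.0), np.float64(0.997)), (np.float64(-0.1), np.float64(1.0)), (np.float64(2.4), np.float64(0.997))]
jaw_s [(np.float64(9.4), np.float64(0.941))]
pad_s [(np.float64(7.0), np.float64(0.906))]
mod_s [(np.float64(2.7), np.float64(0.945))]
jaw_t [(np.float64(9.6), np.float64(0.966))]
pad_t [(np.float64(6.6), np.float64(0.959))]
mod_t [(np.float64(2.3), np.float64(0.997))]
```

Stroke 3: the module moved 2.4 mm and the pad is pressed back roughly 3 mm, not yet enough. On to stroke 4; the worst case is about 9 mm, so it is safe.

Request:
play_rows([
  {"dx": 0.04, "dy": -0.1, "dz": -0.02, "wx": 0, "wy": 0, "wz": 0, "hand": 0.4},
  {"dx": 0.07, "dy": -0.2, "dz": -0.04, "wx": 0, "wy": 0, "wz": 0, "hand": 0.4},
  {"dx": 0.1, "dy": -0.3, "dz": -0.055, "wx": 0, "wy": 0, "wz": 0, "hand": 0.4},
  {"dx": 0.115, "dy": -0.4, "dz": -0.065, "wx": 0, "wy": 0, "wz": 0, "hand": 0.4},
  {"dx": 0.118, "dy": -0.5, "dz": -0.065, "wx": 0, "wy": 0, "wz": 0, "hand": 0.4},
  {"dx": 0.113, "dy": -0.6, "dz": -0.063, "wx": 0, "wy": 0, "wz": 0, "hand": 0.4},
  {"dx": 0.1, "dy": -0.7, "dz": -0.055, "wx": 0, "wy": 0, "wz": 0, "hand": 0.4},
  {"dx": 0.075, "dy": -0.8, "dz": -0.045, "wx": 0, "wy": 0, "wz": 0, "hand": 0.4},
  {"dx": 0.045, "dy": -0.9, "dz": -0.025, "wx": 0, "wy": 0, "wz": 0, "hand": 0.4},
  {"dx": 0.005, "dy": -0.99, "dz": -0.005, "wx": 0, "wy": 0, "wz": 0, "hand": 0.4},
  {"dx": 0.005, "dy": -0.99, "dz": -0.005, "wx": 0, "wy": 0, "wz": 0, "hand": 0.4},
])

```text
t: 19.35
ee_pos: [0.5995, -0.0116, 0.1154]
tool_rot: [[-0.88, 0.073, 0.469], [0.065, 0.997, -0.033], [-0.47, 0.002, -0.883]]
force: [2.5, 16.4, -5.4]
finger_gap: 0.336
gripper_force: 8.0
```

```bash
python3 st.py m4|head -2; python3 meas2.py m2 m3 m4
```

```text
19.35 [ 0.59951105 -0.01161578  0.11538928] [  1.7  16.  -11.3 128.4  47.5  12.2  32.7] 0.336 8.022071421146393 [ 2.5 16.4 -5.4]
0 -0.007 [-0.002, 0.976, 0.004]
jaw_s [(np.float64(4.2), np.float64(0.973)), (np.float64(4.0), np.float64(0.967))]
pad_s [(np.float64(3.0), np.float64(0.963)), (np.float64(1.6), np.float64(0.861))]
mod_s [(np.float64(2.4), np.float64(0.99)), (np.float64(0.0), np.float64(0.999))]
jaw_t [(np.float64(5.2), np.float64(0.988)), (np.float64(4.3), np.float64(0.992))]
pad_t [(np.float64(2.4), np.float64(0.949)), (np.float64(-0.2), np.float64(0.951))]
mod_t [(np.float64(2.5), np.float64(0.997)), (np.float64(-0.0), np.float64(1.0))]
```

Request:
play_rows([
  {"dx": 0.045, "dy": 0.1, "dz": -0.02, "wx": 0, "wy": 0, "wz": 0, "hand": 0.4},
  {"dx": 0.075, "dy": 0.2, "dz": -0.04, "wx": 0, "wy": 0, "wz": 0, "hand": 0.4},
  {"dx": 0.1, "dy": 0.3, "dz": -0.05, "wx": 0, "wy": 0, "wz": 0, "hand": 0.4},
  {"dx": 0.112, "dy": 0.41, "dz": -0.058, "wx": 0, "wy": 0, "wz": 0, "hand": 0.4},
  {"dx": 0.115, "dy": 0.52, "dz": -0.058, "wx": 0, "wy": 0, "wz": 0, "hand": 0.4},
  {"dx": 0.105, "dy": 0.63, "dz": -0.055, "wx": 0, "wy": 0, "wz": 0, "hand": 0.4},
  {"dx": 0.08, "dy": 0.74, "dz": -0.04, "wx": 0, "wy": 0, "wz": 0, "hand": 0.4},
  {"dx": 0.055, "dy": 0.84, "dz": -0.025, "wx": 0, "wy": 0, "wz": 0, "hand": 0.4},
  {"dx": 0.025, "dy": 0.92, "dz": -0.01, "wx": 0, "wy": 0, "wz": 0, "hand": 0.4},
  {"dx": -0.005, "dy": 0.995, "dz": 0.005, "wx": 0, "wy": 0, "wz": 0, "hand": 0.4},
  {"dx": -0.005, "dy": 0.995, "dz": 0.005, "wx": 0, "wy": 0, "wz": 0, "hand": 0.4},
])

```text
t: 20.65
ee_pos: [0.6089, 0.1058, 0.1145]
tool_rot: [[-0.881, 0.077, 0.466], [0.067, 0.997, -0.039], [-0.468, -0.003, -0.884]]
force: [-1.8, -12.1, 4.4]
finger_gap: 0.32
gripper_force: 5.7
```

```bash
python3 st.py n4 | head -2;python3 meas2.py n2 n3 n4
python3 - <<'E'
import cv2,numpy as np
ims=[]
for tag in ('n2','n3','n4'):
    s=cv2.imread(f'pics/s_{tag}.png')[205:250,290:330]; t=cv2.imread(f'pics/t_{tag}.png')[134:174,190:235]
    ims.append(np.vstack([cv2.resize(s,(266,299),interpolation=cv2.INTER_CUBIC),cv2.resize(t,(266,236),interpolation=cv2.INTER_CUBIC)]))
cv2.imwrite('pics/c4.png',np.hstack(ims))
E
```

```text
20.65 [0.60885426 0.10576485 0.11446521] [-15.1  17.9  -8.8 125.5  53.9  19.   13.9] 0.32 5.675376355648041 [ -1.8 -12.1   4.4]
0 -0.007 [-0.002, -0.005, -0.007]
jaw_s [(np.float64(4.2), np.float64(0.975)), (np.float64(4.1), np.float64(0.951))]
pad_s [(np.float64(3.0), np.float64(0.978)), (np.float64(1.4), np.float64(0.86))]
mod_s [(np.float64(2.3), np.float64(0.989)), (np.float64(0.0), np.float64(0.999))]
jaw_t [(np.float64(4.8), np.float64(0.992)), (np.float64(4.5), np.float64(0.991))]
pad_t [(np.float64(3.0), np.float64(0.99)), (np.float64(-0.7), np.float64(0.934))]
mod_t [(np.float64(2.4), np.float64(0.997)), (np.float64(-0.0), np.float64(1.0))]
```

View pics/c4.png

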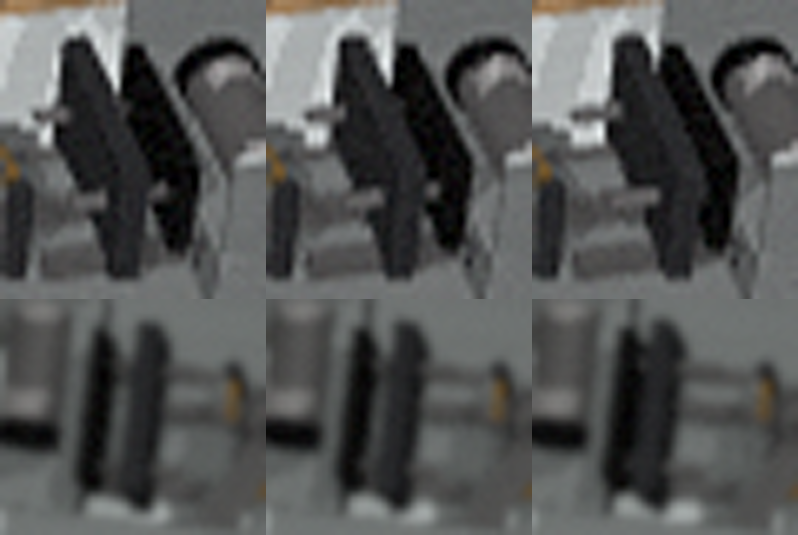

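The pad gap is clearly smaller in the third column: in the top view the black pad at (625,400) sits almost against the jaw at (660,400). The module no longer moved in stroke 4, so it is against the stop. Pad compression is about 7.5–8.5 mm, inside 4–12 mm. The lever is pressed at its left stop, so I'll release and retreat.

Request:
play_rows([
  {"dx": 0, "dy": 0.0, "dz": 0, "wx": 0, "wy": 0, "wz": 0, "hand": 0.2},
  {"dx": 0, "dy": 0, "dz": 0, "wx": 0, "wy": 0, "wz": 0, "hand": 0.1},
  {"dx": 0, "dy": -0.03, "dz": 0, "wx": 0, "wy": 0, "wz": 0, "hand": 0.1},
  {"dx": 0, "dy": -0.03, "dz": 0, "wx": 0, "wy": 0, "wz": 0, "hand": 0.1},
  {"dx": 0, "dy": -0.03, "dz": -0.1, "wx": 0, "wy": 0, "wz": 0, "hand": 0.1},
  {"dx": 0, "dy": -0.03, "dz": -0.3, "wx": 0, "wy": 0, "wz": 0, "hand": 0.1},
  {"dx": 0, "dy": -0.03, "dz": -0.5, "wx": 0, "wy": 0, "wz": 0, "hand": 0.1},
  {"dx": 0, "dy": -0.03, "dz": -0.7, "wx": 0, "wy": 0, "wz": 0, "hand": 0.1},
  {"dx": 0, "dy": -0.03, "dz": -0.85, "wx": 0, "wy": 0, "wz": 0, "hand": 0.1},
  {"dx": 0, "dy": -0.03, "dz": -0.85, "wx": 0, "wy": 0, "wz": 0, "hand": 0.1},
])

```text
t: 21.85
ee_pos: [0.5609, 0.1078, 0.2073]
tool_rot: [[-0.879, 0.074, 0.47], [0.066, 0.997, -0.034], [-0.472, 0.001, -0.882]]
force: [-0.3, -0.3, 0.1]
finger_gap: 0.45
gripper_force: 0.0
```

```bash
python3 st.py e | head -1;python3 meas2.py n4 e
python3 - <<'E'
from h import *
c=cams.camera('scene');print([(x['position'],x['score']) for x in nets.recognise('scene','handle')])
for n in ('n4','e'):
    g=cv2.imread(f'pics/s_{n}.png')[182:206,278:300]
    m=(g.max(2)<45);ys,xs=np.nonzero(m);print(n,m.sum(),xs.mean()+278,ys.mean()+182)
# change map between the first and last view outside the fixture/hand
for v in 'st':
    A=cv2.imread(f'pics/{v}_n0.png');B=cv2.imread(f'pics/{v}_e.png');cv2.imwrite(f'pics/d_{v}.png',cv2.absdiff(A,B))
for n in ['tape','fitting','filter','jar','mug','driver','spanner']:
    for cn in ('scene','top'):
        cams.camera(cn); print(n,cn,[(np.round(r['position']).tolist(),round(r['score'],2)) for r in nets.recognise(cn,n)[:2]])
E
```

```text
21.85 [0.56086114 0.10784916 0.20726947] [ -8.9   5.6 -17.3 126.3  34.5  27.7  32. ] 0.45 0.0 [-0.3 -0.3  0.1]
jaw_s [(np.float64(0.2), np.float64(0.978))]
pad_s [(np.float64(-0.0), np.float64(0.998))]
mod_s [(np.float64(-0.1), np.float64(0.962))]
jaw_t [(np.float64(0.6), np.float64(0.975))]
pad_t [(np.float64(-0.5), np.float64(0.967))]
mod_t [(np.float64(0.3), np.float64(0.981))]
[([287.2, 206.6], 0.84)]
n4 97 290.11340206185565 192.18556701030928
e 82 288.3414634146341 193.0609756097561
tape scene [([336.0, 183.0], 0.69), ([80.0, 208.0], 0.56)]
tape top [([160.0, 220.0], 0.58)]
fitting scene [([246.0, 232.0], 0.58)]
fitting top [([243.0, 159.0], 0.33)]
filter scene [([390.0, 174.0], 0.76), ([285.0, 212.0], 0.68)]
filter top [([86.0, 208.0], 0.81)]
jar scene [([106.0, 241.0], 0.69)]
jar top [([388.0, 192.0], 0.55)]
mug scene [([81.0, 212.0], 0.96)]
mug top [([419.0, 249.0], 0.73)]
driver scene [([136.0, 192.0], 0.68)]
driver top [([366.0, 260.0], 0.76)]
spanner scene [([338.0, 174.0], 0.5), ([333.0, 185.0], 0.48)]
spanner top [([128.0, 246.0], 0.49)]
```

```bash
python3 -c "
from h import *
print(arm.finish_job())"
```

```text
the job is handed in; nothing more can be done
None
```

I handed the job in at about 22 s: four full strokes put the module against the stop block, the pad rests about 8 mm back of its 16 mm (estimated from the camera images), and the lever is parked at its left-hand stop with the hand clear.

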